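Hold a bearing sleeve at the stop of the inspection ramp

TASK

Two steel bearing sleeves lie at the foot of the two-lane inspection ramp. With the fingers, push the longer one steadily up its lane until it lies square against the stop at the top, never letting it roll back, and finish while still holding it there for the microscope picture. Do not pinch it or lift it off the ramp, and leave the shorter sleeve and everything else on the table where they are.

Things in the scene. Friction and masses are not known exactly. Their poses are not given: they have to be found in the camera images.
- bed: fixed matt black bed of the ramp, 198 mm long, 214 mm wide, rising 8 degrees away from the robot. Origin: on its surface at the middle of the stop's foot, 40 mm above the table; x up the slope, y across it to the left, z square to it. The stop: a wall 26 mm high over the whole width, face at x = 0. A foot bar 4 mm high ends the bed at x = -198 to -192 mm
- lane_left (a point): stop end of the left lane: on the bed at the foot of the stop, on the lane's centre line (bed x = 0, y = +52 mm). Each lane is 98 mm wide between guides 8 mm high and 6 mm thick; nothing stands over it
- lane_right (a point): the same for the right lane (bed x = 0, y = -52 mm)
- lens (a point): front of the small microscope lens that looks down at the stop from a post beyond it, about 70 mm above the table; lens and post reach up to 125 mm above the table and stay beyond the stop
- long_sleeve_center (a point): centre of the longer sleeve, on its axis: steel cylinder, dark bores, 40 mm in diameter, 90 mm long, 0.3 to 0.65 kg. It lies across one of the lanes, axis along the bed's y, against the foot bar (centre at bed x = -180, z = 20 mm); against the stop its centre is at x = -20, z = 20 mm. Polished and oiled: it slips on a finger, and rolls back if let go
- long_sleeve: the longer sleeve; origin at its centre, y along its axis; x and z turn with it as it rolls
- short_sleeve_center (a point): centre of the shorter sleeve, same diameter of 40 mm but 58 mm long, lying likewise at the foot of the other lane; to be left alone
- spare_sleeve: a narrower spare sleeve standing on end near the foot of the ramp, 32 mm across and 42 mm high; to be left alone
- bearing: a flat bearing ring lying on the table beside the ramp, 52 mm across and 15 mm high; to be left alone
- jar: a small capped glass jar beside the ramp, 44 mm across and 50 mm high; to be left alone
- dish: a shallow white dish beside the ramp, 76 mm across and 20 mm high; to be left alone
- gauge_block: a steel block beside the ramp, 35 x 30 x 22 mm; to be left alone
- screwdriver: a 160 mm screwdriver lying well to the right of the ramp; to be left alone
- roller: a solid steel roller standing on end well to the left of the ramp, 30 mm across and 50 mm high; to be left alone
Not all that is in view belongs to the job. Leave any orange or turquoise look-alike of the long_sleeve alone.

How it is judged (in metres and radians):
On the way, in this order (a step that is already met when the one before it is completed fails the run):
1. the longer sleeve is half-way up its lane with a finger behind it (x of long_sleeve_center in the frame of bed above -0.11 m and contact force between the fingers and long_sleeve above 0.02 N).
2. the longer sleeve lies against the stop, held there by the fingers (x of long_sleeve_center in the frame of bed above -0.023 m and contact force between the fingers and long_sleeve above 0.15 N), for 0.2 s.
At the end, for the whole second after the job is handed in: The longer sleeve lies on the bed within 3 mm of the stop, square to it within 0.05 rad, at rest, with the fingers pressing on it (over 0.15 N); the shorter sleeve is within 10 mm of its start (all of step 2 and z of long_sleeve_center in the frame of bed below 0.024 m and angle between the y axis of long_sleeve and the y axis of bed, either way round below 0.05 rad and linear speed of long_sleeve below 0.02 m/s and distance of short_sleeve_center from where it was at the start of the episode below 0.01 m); the arm keeps its last pose, push and grip.
It fails at once if the longer sleeve is lifted more than 6 mm off the bed (z of long_sleeve_center in the frame of bed above 0.026 m).
It fails at once if the longer sleeve is flung or rolls away (faster than 0.35 m/s) (linear speed of long_sleeve above 0.35 m/s).
It fails at once if the longer sleeve is left alone on the slope (the gripper over 120 mm away with the sleeve more than 20 mm up from the foot) (x of long_sleeve_center in the frame of bed above -0.16 m and distance between the grasp point and long_sleeve_center above 0.12 m).
It fails at once if the shorter sleeve is moved more than 10 mm (distance of short_sleeve_center from where it was at the start of the episode above 0.01 m).
It fails at once if another thing on the table is moved more than 15 mm (distance of any of spare_sleeve, bearing, jar, dish, gauge_block, screwdriver, roller from where it was at the start of the episode above 0.015 m).
It also fails if it takes over 38 s, if anything falls off the work surface, if the arm or the gripper's body presses on something with over 40 N, if the wrist force passes 120 N, or if a joint passes its speed limit or range.

ROBOT

A 7-joint arm with a two-finger parallel gripper is mounted at the origin on the work surface. World frame = base frame: x ahead of the robot, y to its left, z up, the work surface at z = 0. Lengths are in m, angles in degrees, forces in N, time in s.
With the tool pointing down it reaches from about 0.425 to 0.875 m from the base axis. Payload 4.7 kg.
Tool frame: the origin (TCP) lies on the centre line of the jaws, within the pads' length; the fingertips stand ahead of it and the grasp point (between the pads) lies 2 mm behind it (env.tip_reach is the x of the fingertips in the tool frame, in m); x points along the fingers, z is the direction in which the jaws open and shut, and the axes are right-handed (so a half turn about x gives the same grasp; the last joint's range is limited). The gripper opens to 87 mm and grips with 3 to 60 N. Pads are 19 mm wide; open, the fingers measure 117 mm over their backs; the gripper's body (75 mm by 190 mm) begins 51 mm behind the grasp point.
Start: joints at [0.808, 18.392, -4.016, 83.108, 1.295, 78.541, -3.26], TCP at [0.65, -0, 0.24] pointing down, gripper open.
Joint ranges: [-163.93, 163.93], [-17.29, 119.83], [-79.2, 71.16], [3.27, 140.29], [-89.18, 269.18], [5.43, 117.66], [-154.24, 154.24]. Speed limits (degrees/s): [147.25, 147.25, 180, 180, 180, 180, 180].

INTERFACE

Orientations are given as [roll, pitch, yaw] about the fixed x, y, z axes, in that order (R = Rz(yaw) Ry(pitch) Rx(roll)).
In Python, from cell import telemetry, optics, env, models gives the robot as it stands.
- The arm moves only by the shell command python3 -m pendant 'ROWS' [FORCE]. ROWS is JSON, a list of rows, each a list of 3 entries, a list of its own where there are three numbers: the finger opening in mm, from 0 to 87, then the shift along the tool's x, y, z in mm, then the turn, a rotation vector about the tool's x, y, z in rad. A call has 1 to 10 rows; each row is the pose to reach, as a shift and turn from the pose commanded when the call began, along the tool's axes at that moment; what a row does not reach only later rows make up. A row lasts 1/12 s, in which the tool goes at most 41.7 mm and 7.16 degrees, less where a joint would pass 70% of its speed; a pose out of reach is approached as far as the arm can. A call with a gripper value outside its range is refused whole. The fingers move at their own pace and stop on an object; FORCE is the grip in N (left out, the last holds). Time passes only in rows, so rows that repeat a pose let the fingers close. It gives the time, the measured TCP pose, the force and the opening at its end, in the units of the state.
- telemetry.get_obs(): the state, without advancing time (a new reading comes with each control period).
- optics.read_camera(name): name is "scene" or "side" or "wrist"; returns a dict with "image" (400x640x3 uint8, blue, green, red), "range_z" (400x640 float32, m along the optical axis (not along the pixel's ray), 0 where there is no reading), "fx", "fy", "cx", "cy" (pixels), "cam_to_world" (4x4, takes a point from camera to world coordinates). Camera axes: x right, y up, looking along -z (the intrinsics and any distortion apply to the point x, -y, -z); pixel columns grow to the right and rows downward; lengths in m; the calibration is good to about 2 mm. A picture is of the moment at which its call begins.
- env.sign_off(): hands the job in, once; it reports no verdict.
Trained networks look in the newest picture that a camera, given by its name, has taken for a name from the list of things; names that differ only in an ending like _2 or _b are one class to them, and where a whole thing is asked for, a point or a joint stands for the part that bears it (a point fixed in the world has none). Each returns a list of dicts, best first, with "confidence" (0 to 1); they miss things now and then, are a little off and sometimes report something else, mostly with a low value. They report only what shows in the picture. A call takes as long as a camera call. They do not tell look-alikes from the thing itself.
- models.masks_of(camera, label): "pixels" (400x640 bool, what is visible of it) and "extent" ([left, top, right, bottom] as shares, 0 to 1, of the picture: columns of its width, rows of its height, round what is visible of it).
- models.landmark_of(camera, label): "centre" ([row, column] as shares, 0 to 1, of the picture: columns of its width, rows of its height: a listed point, or the origin of a listed thing).
The state is a dict: "time_s": time; "qpos": joint angles; "joint_velocities": joint speeds; "effort": joint torques, N m; "tool_pos": TCP position; "tool_rot": TCP orientation; "force": force on the tool from outside, world axes, zero at the start; "wrist_torque": the same for the moment, N m; "grip_width": finger opening in m.
Only numpy, scipy, OpenCV 4.12 (cv2) and the standard library are available. Lean on these libraries where they do the work, as an engineer would, in place of code of your own. Each camera call takes 0.05 s, during which the arm holds its last target.

## Working session

There is one attempt and no reset: what is moved stays moved. The work goes in short steps, Python scripts to look and compute and a shell command to move; the robot and the scene stay as the last step left them, time stands still between calls to the robot, and variables do not carry over. Pictures are saved under pics/ and viewed, and the job is handed in when it is done.

```bash
mkdir -p pics; ls
python3 - <<'E'
from cell import telemetry, optics, env, models
import cv2
print(telemetry.get_obs(), env.tip_reach)
for n in ("scene","side","wrist"):
    c=optics.read_camera(n); cv2.imwrite(f"pics/{n}0.png",c["image"])
    print(n,c["fx"],c["cx"],c["cy"],c["cam_to_world"].round(3).tolist(),[k for k in c])
    for l in ("long_sleeve","long_sleeve_center","short_sleeve_center","lane_left","lane_right","bed","spare_sleeve"):
        print(l,[(round(d["confidence"],2),(d["centre"][0]*400,d["centre"][1]*640)) for d in models.landmark_of(n,l)])
E
```

```text
pics
{'time_s': 0.0, 'qpos': array([ 0.80928795, 18.43833237, -4.01548591, 83.17555256,  1.29522523,
       78.54021223, -3.25957396]), 'joint_velocities': array([-0.01082487, -0.02618655, -0.00538817, -0.11435474, -0.09043341,
        0.09208919, -0.02960522]), 'effort': array([-2.58547143e-04, -4.91284704e+01, -4.03903294e-01, -3.12526345e+01,
       -6.40594075e-02,  4.37659642e-02,  1.61017233e-04]), 'tool_pos': array([ 6.49476481e-01, -6.73053147e-05,  2.38464018e-01]), 'tool_rot': array([-176.84006588,   89.89099301, -176.83916208]), 'force': array([ 0.26436941, -0.41544055,  0.04836726]), 'wrist_torque': array([0.0127222 , 0.01241831, 0.00984732]), 'grip_width': 0.087019533273249} 0.017
scene 396.96473123538584 319.94262268477235 199.42944924523158 [[-0.057, -0.776, 0.628, 1.316], [0.998, -0.043, 0.037, 0.05], [-0.002, 0.629, 0.777, 1.094], [0.0, 0.0, 0.0, 1.0]] ['image', 'range_z', 'fx', 'fy', 'cx', 'cy', 'cam_to_world']
long_sleeve [(0.84, (207.39999999999998, 420.096)), (0.82, (170.32, 288.384)), (0.66, (196.32, 344.896)), (0.53, (172.0, 360.89599999999996))]
long_sleeve_ce
[... 1268 characters left out ...]
18944436 318.4290141694553 198.35432331625032 [[1.0, -0.0, -0.0, 0.651], [0.0, 0.968, 0.25, 0.068], [0.0, -0.25, 0.968, 0.386], [0.0, 0.0, 0.0, 1.0]] ['image', 'range_z', 'fx', 'fy', 'cx', 'cy', 'cam_to_world']
long_sleeve [(0.97, (62.08, 33.088)), (0.78, (119.39999999999999, 147.904))]
long_sleeve_center [(0.86, (58.8, 33.792)), (0.7, (117.92, 152.576))]
short_sleeve_center [(0.58, (202.07999999999998, 176.704))]
lane_left [(0.76, (86.08, 295.104)), (0.32, (256.0, 291.008))]
lane_right [(0.98, (170.4, 319.104)), (0.29, (131.6, 306.816)), (0.16, (31.0, 127.104))]
bed [(0.81, (127.60000000000001, 306.368))]
spare_sleeve [(0.97, (179.4, 95.10400000000001)), (0.55, (85.28, 296.89599999999996))]
```

View pics/scene0.png

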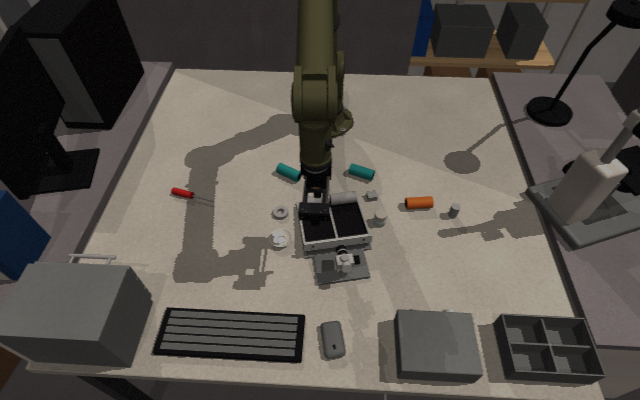

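View pics/side0.png

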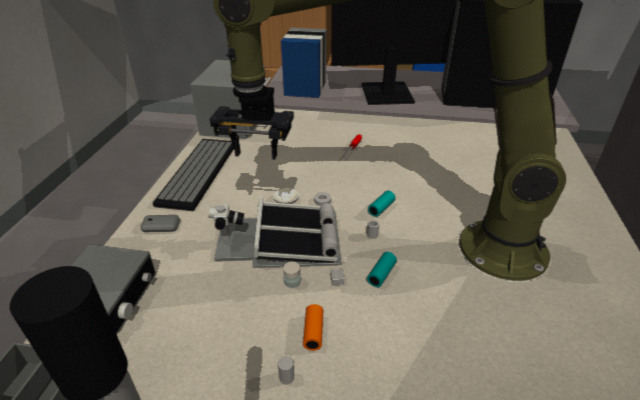

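View pics/wrist0.png

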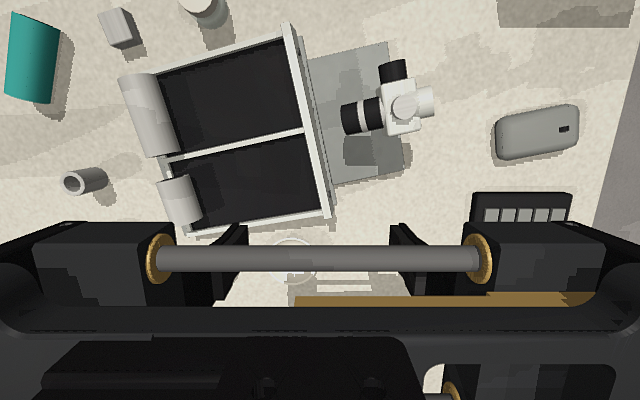

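The wrist view shows the long sleeve at about (row 115, col 148), at the foot of the upper (left) lane. The short sleeve is at (200, 178) in the right lane. The teal and orange cylinders elsewhere are decoys. Next I'll fit the bed pose.

```bash
cat > h.py <<'E'
import numpy as np, cv2
from scipy.spatial.transform import Rotation as R
from cell import telemetry, optics, env, models
def cloud(c):
    d=c["range_z"]; v,u=np.mgrid[0:400,0:640]
    P=np.stack([(u-c["cx"])/c["fx"]*d,-(v-c["cy"])/c["fy"]*d,-d],-1)
    T=c["cam_to_world"]; W=P@T[:3,:3].T+T[:3,3]; W[d<=0]=np.nan
    return W
E
python3 - <<'E'
from h import *
for n in ("wrist","scene","side"):
    c=optics.read_camera(n); W=cloud(c)
    im=c["image"].max(-1)
    near=(abs(W[...,0]-0.64)<.2)&(abs(W[...,1]-0.07)<.2)
    # table level
    z=W[...,2]
    print(n,"table z",np.nanmedian(z[near&(z<.008)&(z>-.01)]))
    for l in ("long_sleeve","short_sleeve","bed"):
        for m in models.masks_of(n,l):
            p=W[m["pixels"]]; p=p[np.isfinite(p[:,0])]
            if len(p)<15: continue
            q=p[:,:2]; mu=q.mean(0); w,V=np.linalg.eigh(np.cov((q-mu).T))
            a=V[:,1]; t=(q-mu)@a
            print(" ",l,round(m["confidence"],2),len(p),p.mean(0).round(4),"ztop",np.percentile(p[:,2],98).round(4),"axis",np.degrees(np.arctan2(a[1],a[0])).round(1),"len",np.percentile(t,99.5)-np.percentile(t,.5), c["image"][m["pixels"]].mean(0).round())
    # stop top: height .060-.070
    if n=="wrist":
        m=near&(z>.055)&(z<.075); 
        lab=cv2.connectedComponentsWithStats(m.astype(np.uint8))
        for i in range(1,lab[0]):
            if lab[2][i,4]<100: continue
            p=W[lab[1]==i]; q=p[:,:2]; mu=q.mean(0); w,V=np.linalg.eigh(np.cov((q-mu).T));a=V[:,1]
            print("   stop",lab[2][i],p.mean(0).round(4),np.degrees(np.arctan2(a[1],a[0])),np.ptp((q-mu)@a))
E
```

```text
wrist table z 0.0008046960192868713
  long_sleeve 0.94 3173 [0.4563 0.0808 0.049 ] ztop 0.0564 axis 101.1 len 0.09027735294347142 [151. 158. 161.]
  long_sleeve 0.75 4037 [0.3192 0.1428 0.0323] ztop 0.0416 axis 70.0 len 0.0903052485303982 [114. 122.  49.]Traceback (most recent call last):
  File "<stdin>", line 10, in <module>
ValueError: it knows: bearing, bed, dish, gauge_block, jar, lane_left, lane_right, lens, long_sleeve, long_sleeve_center, roller, screwdriver, short_sleeve_center, spare_sleeve
```

```bash
cat >> h.py <<'E'
def bedT(x,y,yaw,z=.04):
    return np.array([x,y,z]), (R.from_euler('z',yaw)*R.from_euler('y',-np.radians(8))).as_matrix()
E
python3 - <<'E'
from h import *
from scipy.optimize import least_squares
for n in ("wrist","scene","side"):
    c=optics.read_camera(n); W=cloud(c)
    z=W[...,2]
    near=(abs(W[...,0]-0.6)<.22)&(abs(W[...,1]-0.07)<.2)
    print(n,"table z",np.nanmedian(z[near&(z<.008)&(z>-.01)]))
    for l in ("long_sleeve",):
        for m in models.masks_of(n,l):
            k=cv2.erode(m["pixels"].astype(np.uint8),np.ones((3,3)))>0 if n=="wrist" else m["pixels"]
            p=W[k]; p=p[np.isfinite(p[:,0])]
            if len(p)<15: continue
            mu=p[:,:2].mean(0)
            # cylinder fit: r=20mm, axis horizontal
            def res(s):
                a=np.array([-np.sin(s[3]),np.cos(s[3]),0]); d=p-s[:3]; d=d-np.outer(d@a,a); return np.r_[np.linalg.norm(d,axis=1)-.02,0.0001*((p-s[:3])@a).mean()]
            s=least_squares(res,[mu[0],mu[1],p[:,2].min(),.2],loss="soft_l1",f_scale=.002).x
            a=np.array([-np.sin(s[3]),np.cos(s[3])]);t=(p[:,:2]-s[:2])@a
            lo,hi=np.percentile(t,[.5,99.5]); cc=s[:2]+a*(lo+hi)/2
            print("  ",l,round(m["confidence"],2),len(p),"cyl centre",cc.round(4),s[2].round(4),"yaw",np.degrees(s[3]).round(2),"len",round(hi-lo,4),"rms",np.sqrt((res(s)**2).mean()).round(5),c["image"][m["pixels"]].mean(0).round())
    if n!="scene":
        m=near&(z>.06)&(z<.072)
        lab=cv2.connectedComponentsWithStats(m.astype(np.uint8))
        for i in range(1,lab[0]):
            if lab[2][i,4]<60: continue
            p=W[lab[1]==i]; q=p[:,:2]; mu=q.mean(0); w,V=np.linalg.eigh(np.cov((q-mu).T));a=V[:,1]
            print("   stop",lab[2][i],p.mean(0).round(4),np.degrees(np.arctan2(a[1],a[0])),np.ptp((q-mu)@a),np.ptp((q-mu)@V[:,0]))
E
```

```text
wrist table z 0.0008069096109574736
   long_sleeve 0.94 3627 cyl centre [0.3097 0.1446] 0.0207 yaw -21.04 len 0.0864 rms 0.00094 [113. 121.  46.]
   long_sleeve 0.68 2840 cyl centre [0.4496 0.0785] 0.0354 yaw 12.37 len 0.0871 rms 0.00073 [153. 159. 162.]
   stop [ 280   21   53  198 2001] [0.6379 0.0748 0.0668] 102.32632743201032 0.21339826024192896 0.012626630861782605
scene table z -0.0004307764141124881
   long_sleeve 0.86 315 cyl centre [0.4487 0.0744] 0.0342 yaw 12.91 len 0.0871 rms 0.00581 [90. 94. 98.]
   long_sleeve 0.83 174 cyl centre [0.3094 0.1456] 0.0193 yaw -20.36 len 0.0835 rms 0.00322 [75. 79. 24.]
   long_sleeve 0.74 2263 cyl centre [0.5781 0.0569] 0.0418 yaw 41.97 len 0.2544 rms 0.03576 [45. 46. 48.]
   long_sleeve 0.68 309 cyl centre [0.4432 0.3378] 0.0192 yaw 6.75 len 0.0902 rms 0.00328 [ 29.  67. 129.]
   long_sleeve 0.63 258 cyl centre [ 0.3449 -0.1317] 0.0464 yaw -24.7 len 0.0901 rms 0.02614 [73. 77. 26.]
   long_sleeve 0.31 197 cyl centre [ 0.455  -0.4598] 0.0032 yaw -25.37 len 0.1476 rms 0.00468 [ 33.  36. 105.]
side table z 6.538184283888526e-05
   long_sleeve 0.91 622 cyl centre [0.3091 0.1418] 0.0196 yaw -20.3 len 0.1036 rms 0.00449 [87. 95. 14.]
   long_sleeve 0.64 782 cyl centre [0.4449 0.3434] 0.0198 yaw 7.18 len 0.0912 rms 0.00405 [  7.  72. 157.]
   long_sleeve 0.62 428 cyl centre [ 0.32   -0.1363] 0.0194 yaw -27.39 len 0.1296 rms 0.00547 [ 97. 106.  20.]
   long_sleeve 0.58 523 cyl centre [0.4624 0.0708] 0.0632 yaw 20.11 len 0.1254 rms 0.01136 [ 94. 100. 103.]
   stop [253 197  10  54 208] [0.6374 0.0789 0.0661] 102.24601687483295 0.21381623950483547 0.012665358983972155
```

```bash
cat >> h.py <<'E'
YAW=np.radians(12.33)
O,RB=bedT(0,0,YAW)
C=np.array([.4496,.0785,.0350])          # long sleeve centre measured
O=C-RB@np.array([-.18,.052,.02])
def bed(p): return RB.T@(np.asarray(p)-O)
def goal(bx,bz,tilt,by=.052):
    """TCP such that tip centre at bed z=bz, front face touches... bx,by=TCP in bed; tilt deg from vertical, top uphill"""
    t=np.radians(tilt); e=np.array([np.cos(YAW),np.sin(YAW),0]); 
    x=-np.cos(t)*np.array([0,0,1])-np.sin(t)*e
    return x,e
def plan(bx,bz,tilt,by=.052,dz=0):
    o=telemetry.get_obs(); p=o["tool_pos"]; Rt=R.from_euler('xyz',o["tool_rot"],degrees=True).as_matrix()
    x,e=goal(bx,bz,tilt); 
    zs=RB[:,1]*SGN; M=np.stack([x,np.cross(zs,x),zs],1)
    tgt=O+RB@np.array([bx,by,bz])+np.array([0,0,dz])
    sh=Rt.T@(tgt-p)*1000; rv=R.from_matrix(Rt.T@M).as_rotvec()
    print("tgt",tgt.round(4),"radius",np.hypot(*tgt[:2]).round(4)); print("shift mm",sh.round(1),"rot",rv.round(4),"deg",np.degrees(np.linalg.norm(rv)).round(1))
def state():
    o=telemetry.get_obs(); p=o["tool_pos"]; Rt=R.from_euler('xyz',o["tool_rot"],degrees=True).as_matrix()
    b=bed(p); tip=bed(p+.017*Rt[:,0]); 
    x=Rt[:,0]; zz=RB.T@Rt[:,2]
    print("t",round(o["time_s"],2),"TCPbed",(b*1000).round(1),"tip",(tip*1000).round(1),"x in bed",(RB.T@x).round(3),"jaw in bed",zz.round(3),"F bed",(RB.T@o["force"]).round(2),"w",round(o["grip_width"]*1000,1),"q",o["qpos"].round(1))
SGN=1
E
python3 - <<'E'
import h
from h import *
o=telemetry.get_obs(); print(R.from_euler('xyz',o["tool_rot"],degrees=True).as_matrix().round(3)); print("O",O.round(4))
for s in (1,-1):
    h.SGN=s; plan(-.222,.030,12,dz=.12)
state()
for n in ("lens",):
    c=optics.read_camera("wrist");W=cloud(c)
    for m in models.masks_of("wrist","lens"):
        p=W[m["pixels"]];p=p[np.isfinite(p[:,0])];b=(p-O)@RB; print(m["confidence"],"lens min bed",b.min(0).round(3),np.percentile(b[:,0],[1,5]).round(3),"worldz max",p[:,2].max().round(3))
    b=(W-O)@RB; s=(W[...,2]>.075)&(W[...,2]<.15)&(abs(b[...,1])<.1)&(abs(b[...,0])<.12); print("tall pts bed x", np.percentile(b[s][:,0],[0,2,10,50]).round(3), "z",W[s][:,2].max())
E
```

```text
[[ 0.  0.  1.]
 [-0.  1. -0.]
 [-1. -0.  0.]]
O [0.6376 0.0664 0.0402]
tgt [0.4076 0.0693 0.1591] radius 0.4135
shift mm [  80.5   69.3 -242.4] rot [-1.7787  0.1869  0.1505] deg 102.8
tgt [0.4076 0.0693 0.1591] radius 0.4135
shift mm [  80.5   69.3 -242.4] rot [ 1.3503  0.142  -0.1763] deg 78.4
t 1.6 TCPbed [ 25.7 -67.5 197.7] tip [ 23.4 -67.5 180.8] x in bed [-0.139 -0.    -0.99 ] jaw in bed [ 0.967 -0.214 -0.136] F bed [-0.28  0.27 -0.07] w 87.3 q [ 0.8 18.4 -4.  83.1  1.3 78.5 -3.3]
0.86 lens min bed [-0.216 -0.13  -0.06 ] [-0.189 -0.161] worldz max 0.226
tall pts bed x [0.043 0.047 0.057 0.093] z 0.11485047730217157
```

```bash
sed -i 's/^SGN=1/SGN=-1/' h.py; python3 -m pendant '[[50,[80,69,-242],[1.35,0.142,-0.176]],[50,[80,69,-242],[1.35,0.142,-0.176]],[50,[80,69,-242],[1.35,0.142,-0.176]],[50,[80,69,-242],[1.35,0.142,-0.176]],[50,[80,69,-242],[1.35,0.142,-0.176]],[50,[80,69,-242],[1.35,0.142,-0.176]],[50,[80,69,-242],[1.35,0.142,-0.176]],[50,[80,69,-242],[1.35,0.142,-0.176]],[50,[80,69,-242],[1.35,0.142,-0.176]],[50,[80,69,-242],[1.35,0.142,-0.176]]]' 20
python3 - <<'E'
from h import *
state(); plan(-.222,.030,12,dz=.12)
E
```

```text
time_s: 2.53
tool_pos: [0.4078, 0.0694, 0.1598]
tool_rot: [-93.2, 78.9, -164.3]
force: [0.6, 0.5, 0.4]
grip_width: 0.0505
t 2.53 TCPbed [-205.    52.   149.6] tip [-210.5   51.8  133.5] x in bed [-0.327 -0.011 -0.945] jaw in bed [ 0.11  -0.994 -0.026] F bed [0.78 0.39 0.32] w 50.5 q [ -8.    1.8  -5.7 112.6   0.6  76.7 -85.1]
tgt [0.4076 0.0693 0.1591] radius 0.4135
shift mm [ 0.8 -0.  -0. ] rot [ 0.1124  0.012  -0.0156] deg 6.5
```

```bash
python3 -m pendant '[[50,[0.8,0,0],[0.112,0.012,-0.016]],[50,[0.8,0,0],[0.112,0.012,-0.016]],[50,[0.8,0,0],[0.112,0.012,-0.016]]]'
python3 - <<'E'
from h import *
state(); plan(-.222,.030,12)
for n in ("wrist","side"):
    c=optics.read_camera(n); im=c["image"].copy()
    T=np.linalg.inv(c["cam_to_world"])
    for b in [(-.2,.007,.02),(-.2,.097,.02),(-.16,.007,.02),(-.16,.097,.02),(0,.1,0),(0,-.1,0),(0,0,0)]:
        w=O+RB@np.array(b); q=T[:3,:3]@w+T[:3,3]; u=c["cx"]-q[0]/q[2]*c["fx"]; v=c["cy"]+q[1]/q[2]*c["fy"]
        cv2.circle(im,(int(round(u)),int(round(v))),3,(0,0,255),-1)
    cv2.imwrite(f"pics/{n}1.png",im)
E
```

```text
time_s: 2.78
tool_pos: [0.408, 0.0689, 0.1588]
tool_rot: [-90.4, 78.0, -167.6]
force: [-0.0, -0.2, -0.2]
grip_width: 0.0505
t 2.78 TCPbed [-205.    51.5  148.5] tip [-210.9   51.4  132.5] x in bed [-0.342 -0.    -0.94 ] jaw in bed [ 0.008 -1.    -0.002] F bed [-0.1  -0.18 -0.15] w 50.5 q [-7.90e+00  2.60e+00 -5.40e+00  1.12e+02  1.00e-01  7.74e+01 -9.05e+01]
tgt [0.4076 0.0693 0.0391] radius 0.4135
shift mm [117.1  24.6  -0.4] rot [0.0084 0.0004 0.0002] deg 0.5
```

View pics/wrist1.png

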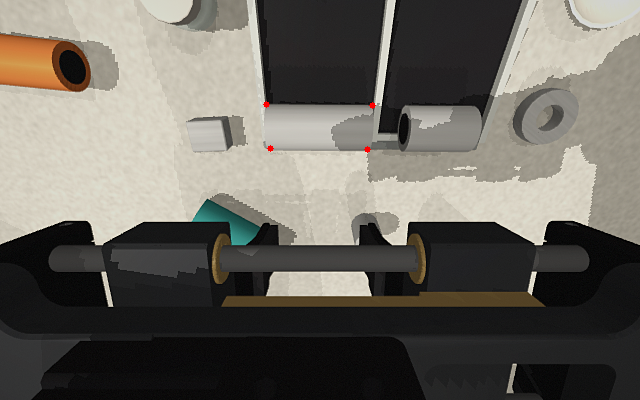

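View pics/side1.png

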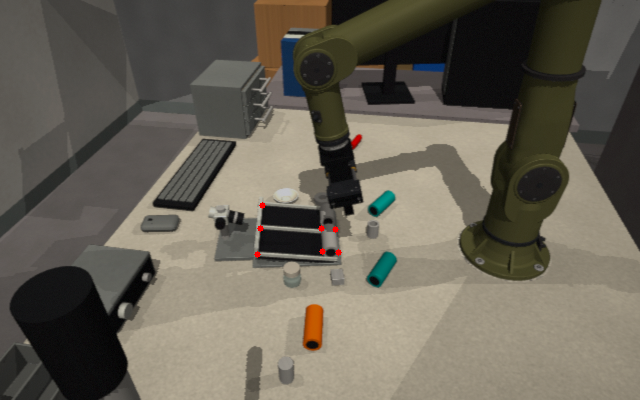

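Run:
```python
from h import *
for n in ("wrist","side","scene"):
    c=optics.read_camera(n);W=cloud(c)
    for l in ("spare_sleeve","gauge_block","long_sleeve"):
      for m in models.masks_of(n,l):
        p=W[m["pixels"]];p=p[np.isfinite(p[:,0])&(p[:,2]>.008)&(p[:,2]<.07)]
        if len(p)<20: continue
        b=(p-O)@RB; print(n,l,round(m["confidence"],2),len(p),"bed x",np.percentile(b[:,0],[2,98]).round(3),"y",np.percentile(b[:,1],[2,98]).round(3),"wz",p[:,2].max().round(3))
```

```text
wrist spare_sleeve 0.71 266 bed x [-0.301 -0.286] y [-0.014  0.013] wz 0.044
wrist gauge_block 0.75 1314 bed x [-0.207 -0.179] y [0.141 0.174] wz 0.025
wrist long_sleeve 0.91 1126 bed x [-0.3   -0.264] y [0.121 0.176] wz 0.041
wrist long_sleeve 0.76 4944 bed x [-0.194 -0.16 ] y [0.009 0.095] wz 0.058
wrist long_sleeve 0.74 4149 bed x [-0.152 -0.114] y [0.263 0.312] wz 0.043
side spare_sleeve 0.55 169 bed x [-0.312 -0.284] y [-0.013  0.016] wz 0.045
side gauge_block 0.58 174 bed x [-0.207 -0.178] y [0.144 0.179] wz 0.025
side long_sleeve 0.95 390 bed x [-0.381 -0.303] y [-0.151 -0.074] wz 0.043
side long_sleeve 0.92 492 bed x [-0.196 -0.159] y [0.009 0.101] wz 0.058
side long_sleeve 0.69 557 bed x [-0.332 -0.267] y [0.114 0.193] wz 0.043
side long_sleeve 0.65 787 bed x [-0.151 -0.11 ] y [0.268 0.357] wz 0.043
scene spare_sleeve 0.53 95 bed x [-0.314 -0.283] y [-0.02   0.009] wz 0.046
scene gauge_block 0.74 190 bed x [-0.099 -0.064] y [0.137 0.175] wz 0.054
scene gauge_block 0.58 69 bed x [-0.204 -0.178] y [0.14  0.171] wz 0.025
scene long_sleeve 0.62 316 bed x [-0.146 -0.11 ] y [0.262 0.349] wz 0.046
scene long_sleeve 0.57 316 bed x [-0.192 -0.16 ] y [0.005 0.093] wz 0.058
scene long_sleeve 0.53 241 bed x [-0.321 -0.267] y [0.101 0.179] wz 0.045
scene long_sleeve 0.51 231 bed x [-0.366 -0.304] y [-0.162 -0.083] wz 0.046
```

```bash
python3 -m pendant '[[50,[30,6.3,0],[0.008,0,0]],[50,[60,12.6,-0.3],[0.008,0,0]],[50,[85,18,-0.4],[0.008,0,0]],[50,[105,22,-0.4],[0.008,0,0]],[50,[117,24.6,-0.4],[0.008,0,0]],[50,[117,24.6,-0.4],[0.008,0,0]],[50,[117,24.6,-0.4],[0.008,0,0]]]'
python3 - <<'E'
from h import *
state(); plan(-.209,.030,12)
c=optics.read_camera("side"); cv2.imwrite("pics/side2.png",cv2.resize(c["image"][150:300,220:420],(800,600)))
E
```

```text
time_s: 4.07
tool_pos: [0.4071, 0.0693, 0.039]
tool_rot: [-89.8, 77.9, -167.6]
force: [0.8, -0.3, 0.6]
grip_width: 0.05
t 4.07 TCPbed [-222.6   52.1   30. ] tip [-228.4   52.    14.1] x in bed [-0.344 -0.    -0.939] jaw in bed [-0.002 -1.     0.001] F bed [ 0.81 -0.5   0.49] w 50.0 q [ -8.1  11.2  -5.4 118.2   0.9  62.8 -91.9]
tgt [0.4202 0.0721 0.0409] radius 0.4263
shift mm [-4.6 12.7  0. ] rot [-0.0024  0.0002  0.002 ] deg 0.2
```

View pics/side2.png

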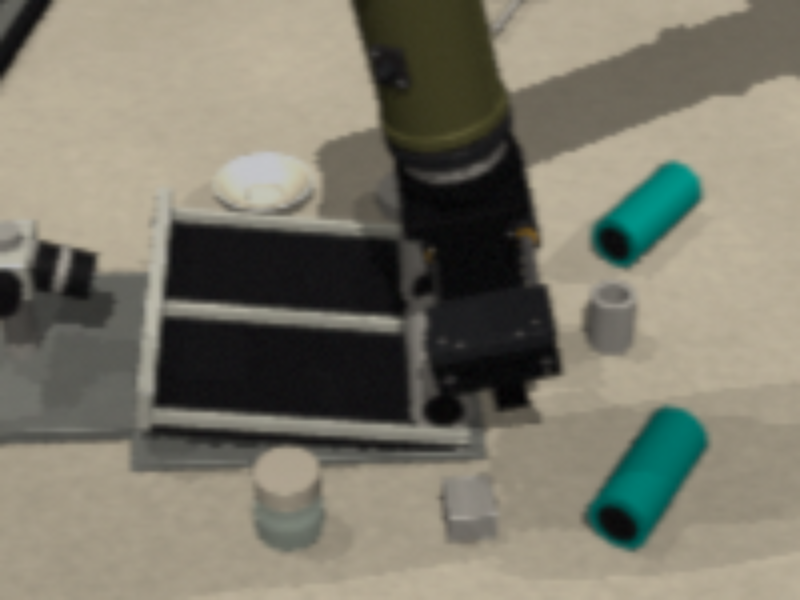

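```bash
python3 -m pendant '[[50,[-1.4,3.8,0],[0,0,0]],[50,[-2.8,7.5,0],[0,0,0]],[50,[-3.8,10.3,0],[0,0,0]],[50,[-4.5,12.2,0],[0,0,0]],[50,[-5.2,14.1,0],[0,0,0]],[50,[-5.8,16,0],[0,0,0]],[50,[-6.9,18.8,0],[0,0,0]],[50,[-8.3,22.5,0],[0,0,0]]]'
python3 - <<'E'
from h import *
state()
E
```

```text
time_s: 4.78
tool_pos: [0.4303, 0.0743, 0.0426]
tool_rot: [-89.8, 77.9, -167.6]
force: [-2.5, -0.0, 2.6]
grip_width: 0.05
t 4.78 TCPbed [-198.5   52.    30.3] tip [-204.3   52.    14.3] x in bed [-0.344 -0.    -0.939] jaw in bed [-0.002 -1.     0.001] F bed [-2.05  0.52  2.89] w 50.0 q [ -8.3  13.4  -5.3 114.9   1.1  63.8 -92. ]
```

```bash
python3 -m pendant '[[50,[-1.4,3.8,0],[0,0,0.02]],[50,[-2.8,7.5,0],[0,0,0.04]],[50,[-4.1,11.3,0],[0,0,0.06]],[50,[-5.5,15,0],[0,0,0.08]],[50,[-6.9,18.8,0],[0,0,0.1]],[50,[-8.3,22.5,0],[0,0,0.12]],[50,[-9.6,26.3,0],[0,0,0.14]],[50,[-11,30,0],[0,0,0.16]],[50,[-12.4,33.8,0],[0,0,0.17]],[50,[-13.8,37.6,0],[0,0,0.17]]]'
python3 - <<'E'
from h import *
state()
E
```

```text
time_s: 5.62
tool_pos: [0.4693, 0.0827, 0.0484]
tool_rot: [-88.7, 87.8, -166.5]
force: [-1.8, -0.3, 0.3]
grip_width: 0.05
t 5.62 TCPbed [-158.1   51.9   30.5] tip [-161.2   51.8   13.8] x in bed [-0.178 -0.001 -0.984] jaw in bed [-0.002 -1.     0.001] F bed [-1.76  0.1   0.58] w 50.0 q [ -8.1  10.2  -5.5 117.1   1.2  55.1 -92. ]
```

```bash
python3 -m pendant '[[50,[-0.7,3.9,0],[0,0,0]],[50,[-1.4,7.9,0],[0,0,0]],[50,[-2.1,11.8,0],[0,0,0]],[50,[-2.8,15.7,0],[0,0,0]],[50,[-3.6,19.7,0],[0,0,0]],[50,[-4.3,23.6,0],[0,0,0]],[50,[-5,27.6,0],[0,0,0]],[50,[-5.7,31.5,0],[0,0,0]],[50,[-6.4,35.4,0],[0,0,0]],[50,[-7.1,39.4,0],[0,0,0]]]'
python3 - <<'E'
from h import *
state()
c=optics.read_camera("wrist"); cv2.imwrite("pics/wrist3.png",c["image"])
E
```

```text
time_s: 6.45
tool_pos: [0.5085, 0.0912, 0.0539]
tool_rot: [-88.9, 87.7, -166.7]
force: [-1.4, -1.0, 1.3]
grip_width: 0.0503
t 6.45 TCPbed [-117.7   51.8   30.3] tip [-120.7   51.8   13.6] x in bed [-0.179 -0.001 -0.984] jaw in bed [-0.002 -1.     0.001] F bed [-1.37 -0.73  1.46] w 50.3 q [ -8.4  14.1  -5.2 111.5   1.5  56.8 -92.2]
```

View pics/wrist3.png

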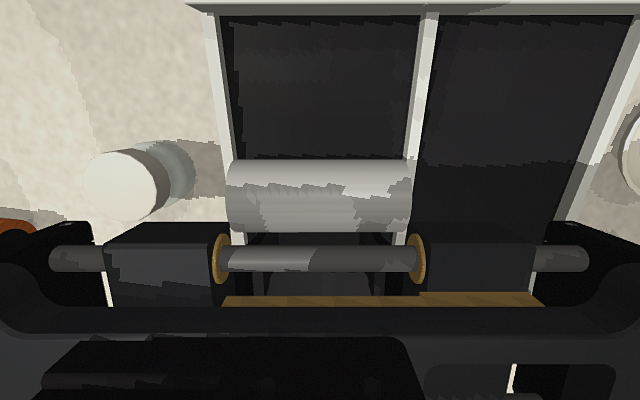

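The wrist view shows the sleeve square in its lane (rows 160–232), clear of both guides, with the stop straight ahead. I'll keep pushing.

```bash
python3 -m pendant '[[50,[-0.7,3.9,0],[0,0,0]],[50,[-1.4,7.9,0],[0,0,0]],[50,[-2.1,11.8,0],[0,0,0]],[50,[-2.8,15.7,0],[0,0,0]],[50,[-3.6,19.7,0],[0,0,0]],[50,[-4.3,23.6,0],[0,0,0]],[50,[-5,27.6,0],[0,0,0]],[50,[-5.7,31.5,0],[0,0,0]],[50,[-6.4,35.4,0],[0,0,0]],[50,[-7.1,39.4,0],[0,0,0]]]'
python3 - <<'E'
from h import *
state()
E
```

```text
time_s: 7.33
tool_pos: [0.5473, 0.0996, 0.0594]
tool_rot: [-88.9, 87.7, -166.7]
force: [-2.1, 0.0, 1.1]
grip_width: 0.0499
t 7.33 TCPbed [-77.6  51.7  30.3] tip [-80.7  51.7  13.5] x in bed [-0.179 -0.001 -0.984] jaw in bed [-0.002 -1.     0.001] F bed [-1.86  0.46  1.38] w 49.9 q [ -8.7  17.9  -5.  105.7   1.8  58.7 -92.3]
```

```bash
python3 -m pendant '[[50,[-0.5,3,0],[0,0,0]],[50,[-1.1,5.9,0],[0,0,0]],[50,[-1.6,8.9,0],[0,0,0]],[50,[-2.1,11.8,0],[0,0,0]],[50,[-2.7,14.8,0],[0,0,0]],[50,[-3.1,17.2,0],[0,0,0]],[50,[-3.5,19.2,0],[0,0,0]],[50,[-3.8,21.2,0],[0,0,0]]]'
python3 - <<'E'
from h import *
state()
E
```

```text
time_s: 8.0
tool_pos: [0.5679, 0.1041, 0.0623]
tool_rot: [-88.9, 87.7, -166.7]
force: [-1.3, -0.2, 1.8]
grip_width: 0.05
t 8.0 TCPbed [-56.3  51.7  30.2] tip [-59.4  51.7  13.5] x in bed [-0.179 -0.001 -0.984] jaw in bed [-0.002 -1.     0.001] F bed [-1.07  0.06  1.94] w 50.0 q [ -8.9  19.9  -4.9 102.6   1.9  59.9 -92.3]
```

```bash
python3 -m pendant '[[50,[-0.3,1.5,0],[0,0,0]],[50,[-0.5,3,0],[0,0,0]],[50,[-0.8,4.4,0],[0,0,0]],[50,[-1,5.4,0],[0,0,0]],[50,[-1.1,6.4,0],[0,0,0]],[50,[-1.2,6.9,0],[0,0,0]]]'
python3 - <<'E'
from h import *
state()
c=optics.read_camera("wrist"); cv2.imwrite("pics/wrist4.png",c["image"])
E
```

```text
time_s: 8.5
tool_pos: [0.5737, 0.1053, 0.0631]
tool_rot: [-88.9, 87.6, -166.7]
force: [-4.8, 0.6, 2.1]
grip_width: 0.0502
t 8.5 TCPbed [-50.4  51.7  30.1] tip [-53.5  51.7  13.4] x in bed [-0.181 -0.001 -0.984] jaw in bed [-0.002 -1.     0.001] F bed [-4.21  1.66  2.74] w 50.2 q [ -8.9  20.6  -4.8 101.6   1.9  60.3 -92.3]
```

View pics/wrist4.png

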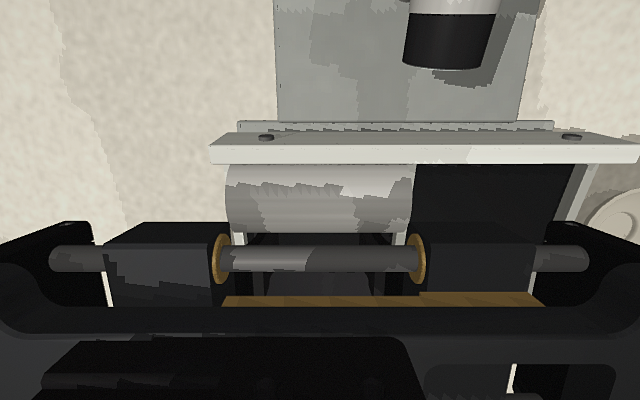

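The sleeve's far edge now meets the stop (row ~163) and the force has risen to about 4 N. I'll press slightly more to confirm contact.

```bash
python3 -m pendant '[[50,[-0.1,0.7,0],[0,0,0]],[50,[-0.2,1.4,0],[0,0,0]],[50,[-0.3,2,0],[0,0,0]],[50,[-0.3,2,0],[0,0,0]],[50,[-0.3,2,0],[0,0,0]]]'
python3 - <<'E'
from h import *
state()
E
```

```text
time_s: 8.97
tool_pos: [0.5738, 0.1053, 0.063]
tool_rot: [-88.9, 87.4, -166.7]
force: [-10.1, -2.3, 5.9]
grip_width: 0.0502
t 8.97 TCPbed [-50.3  51.7  30.1] tip [-53.4  51.7  13.3] x in bed [-0.185 -0.001 -0.983] jaw in bed [-0.002 -1.     0.001] F bed [-9.46 -0.14  7.25] w 50.2 q [ -9.   20.7  -4.8 101.4   1.9  60.6 -92.3]
```

```bash
python3 -m pendant '[[50,[0,0,0],[0,0,0]],[50,[0,0,0],[0,0,0]],[50,[0,0,0],[0,0,0]]]'
python3 - <<'E'
from h import *
from scipy.optimize import least_squares
state()
for n in ("wrist","side","scene"):
    c=optics.read_camera(n); W=cloud(c)
    cv2.imwrite(f"pics/{n}5.png",c["image"])
    for l in ("long_sleeve",):
        for m in models.masks_of(n,l):
            p=W[m["pixels"]]; p=p[np.isfinite(p[:,0])]
            b=(p-O)@RB; k=(abs(b[:,0]+.025)<.03)&(abs(b[:,1]-.052)<.05)&(b[:,2]>.01)&(b[:,2]<.05); b=b[k]
            if len(b)<30: continue
            if n=="wrist":
                t=b[b[:,2]<.038+.004]; 
                f=lambda s: np.hypot(t[:,0]-s[0]-s[2]*(t[:,1]-.052),t[:,2]-s[1])-.02
                s=least_squares(f,[-.02,.02,0],loss="soft_l1",f_scale=.001).x
                print("fit x,z,yaw",s.round(4))
            print(n,round(m["confidence"],2),len(b),np.percentile(b,[2,98],axis=0).round(4).tolist())
    print(n,"short",[(round(d["confidence"],2),(np.array(d["centre"])*[400,640]).round()) for d in models.landmark_of(n,"short_sleeve_center")])
cv2.imwrite("pics/side5.png",cv2.resize(optics.read_camera("side")["image"][150:300,220:420],(800,600)))
E
```

```text
time_s: 9.22
tool_pos: [0.5738, 0.1053, 0.063]
tool_rot: [-88.9, 87.4, -166.7]
force: [-9.6, -3.0, 6.4]
grip_width: 0.0499
t 9.22 TCPbed [-50.3  51.6  30. ] tip [-53.4  51.6  13.3] x in bed [-0.185 -0.001 -0.983] jaw in bed [-0.002 -1.     0.001] F bed [-9.07 -0.92  7.76] w 49.9 q [ -9.   20.7  -4.8 101.4   2.   60.6 -92.3]
fit x,z,yaw [-0.0199  0.0204  0.0009]
wrist 0.56 12418 [[-0.0332, 0.0088, 0.0259], [-0.0007, 0.0951, 0.041]]
wrist short []
side 0.75 144 [[-0.0376, 0.086, 0.0114], [-0.0, 0.1005, 0.0381]]
side short [(0.55, array([214., 324.])), (0.15, array([202., 286.]))]
scene 0.65 256 [[-0.0278, 0.0062, 0.0257], [-0.0011, 0.0927, 0.042]]
scene short [(0.75, array([200., 313.]))]
```

View pics/side5.png

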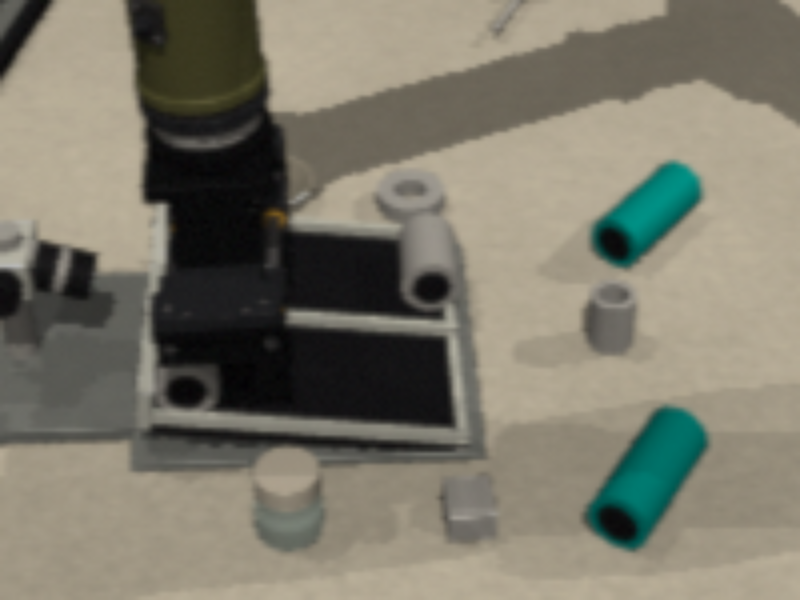

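The side view shows the sleeve at the top against the stop with the fingers behind it. The short sleeve and the other items haven't moved. The fit gives x = -19.9 mm, z = 20.4 mm and yaw 0.001 rad, with a steady push of about 9 N.

```bash
python3 -c "
from cell import env
print(env.sign_off())"
```

```text
the job is handed in; nothing more can be done
None
```

I pushed the long sleeve up the left lane with both fingers, 50 mm apart and never pinching. It was against the stop about 9 s into the run, and I handed the job in with the fingers still pressing on it.

**Sleeve position:** the last wrist-camera fit put its centre at bed x = -19.9 mm and z = 20.4 mm, square to the stop within 0.001 rad. That x uses a bed frame I set from the sleeve's own start position. The force is separate evidence of contact: it rose to a steady 9 N or so, and the tool stopped advancing.

**Everything else:** the short sleeve's landmarks stayed within about a pixel of where they began in the scene and side views. The network did not find it in the last wrist view. I judged the spare sleeve, bearing ring, jar and gauge block by eye in the last side picture, where they looked unmoved. The dish was mostly hidden behind the arm. The screwdriver and roller were out of that crop or only partly in it, so I did not check them at the end.

No check failed or disagreed, and the sign-off reported no verdict.

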